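# Park the fence plunger and close the fence on a carton

## Robot

A 7-joint arm with a two-finger parallel gripper is mounted at the origin on the work surface. World frame = base frame: x ahead of the robot, y to its left, z up, the work surface at z = 0. Lengths are in mm, angles in rad, forces in N, time in s.
With the tool pointing down it reaches from about 350 to 900 mm from the base axis. Payload 19.9 kg.
Tool frame: the origin (TCP) lies midway between the tips of the shut fingers; the grasp point (between the pads) lies 19 mm behind it (env.grip_point_offset is the distance from the TCP to the grasp point, in mm); z points along the fingers, y is the line along which they close (so a half turn about z gives the same grasp; the last joint's range is limited). The gripper opens to 94 mm and grips with 3 to 60 N. Pads are 16 mm wide; open, the fingers measure 119 mm over their backs; the gripper's body (75 mm by 177 mm) begins 78 mm behind the grasp point.
Start: joints at [-1.339, 0.417, -0.01, 1.614, 0.005, 1.111, -0.053], TCP at [168.383, 601.869, 205.425] pointing down, gripper open.
Joint ranges: [-2.81, 2.81], [-0.39, 2.02], [-1.27, 1.25], [0.06, 2.57], [-1.19, 4.33], [0.19, 2], [-2.82, 2.82]. Speed limits (rad/s): [1.89, 1.89, 2.39, 2.39, 3.01, 3.01, 3.01].

## Interface

Orientations are given as a unit quaternion [x, y, z, w].
In Python, from bench import env gives the robot as it stands.
- The arm moves only by the shell command python3 -m inch 'ROWS' [OPENING] [FORCE]. ROWS is a JSON object of lists of equal length, an entry for each row: "dp": the shift along the tool's x, y, z in mm, a list of three; "turn": the turn, a rotation vector about the tool's x, y, z in degrees, a list of three. In form: {"dp": [[x, y, z], ...], "turn": [[rx, ry, rz], ...]}. A call has 1 to 8 rows; each row shifts and turns the commanded pose from where the row before left it, along the tool's axes as they then stand; what a row does not reach is not made up. A row lasts 1/10 s, in which the tool goes at most 50 mm and 8.59 degrees, less where a joint would pass 70% of its speed; a pose out of reach is approached as far as the arm can. A call is refused whole if a number of a shift passes 50 or a number of a turn 8.59, either way. A call with a gripper value outside its range is refused whole. OPENING is the finger opening in mm, from 0 to 94, set as the call begins (- or left out, the last holds). The fingers move at their own pace and stop on an object; FORCE is the grip in N (left out, the last holds). Time passes only in rows, so rows that do not move let the fingers close. It gives the time, the measured TCP pose, the force, the opening and the grip force at its end, in the units of the state.
- env.state(): the state, without advancing time (a new reading comes with each control period).
- env.get_image(name): name is "side" or "top" or "wrist"; returns a dict with "pixels" (400x640x3 uint8, red, green, blue), "fx", "fy", "cx", "cy" (pixels), "extrinsics" (4x4, takes a point from world to camera coordinates). Camera axes: x right, y up, looking along -z (the intrinsics and any distortion apply to the point x, -y, -z); pixel columns grow to the right and rows downward; lengths in mm; the calibration is good to about 2 mm. A picture is of the moment at which its call begins. There is no depth.
- env.sign_off(): hands the job in; it is judged then, once.
The state is a dict: "time": time; "joint_pos": joint angles; "dq": joint speeds; "joint_torque": joint torques, N m; "ee_pos": TCP position; "ee_rot": TCP orientation; "contact_force": force on the tool from outside, world axes, zero at the start; "torque": the same for the moment, N m; "grip_width": finger opening in mm; "finger_force": force on a finger pad.
Only numpy, scipy, OpenCV 4.12 (cv2) and the standard library are available. Lean on these libraries where they do the work, as an engineer would, in place of code of your own. Each camera call takes 0.05 s, during which the arm holds its last target. There are 200 camera calls.

## Task

The sliding fence of the packing bench is locked by its spring plunger: pull the black T-handle straight up, twist it counterclockwise and let it settle into its rest notch so that it stays retracted by itself. Then slide the fence along its rail until it rests gently against the sealed carton, without shoving the carton, and let go; do not yank the plunger hard against its end stop, force it down beside the notch or let it snap back, and leave the other things on the bench alone.

Things in the scene. Friction and masses are not known exactly. Their poses are not given: they have to be found in the camera images.
- rail: Aluminium rail fixed to the bench, 50 wide (x), 420 long (y), 20 mm high; origin at the centre of its underside. The fence carriage slides along its +y axis, towards the carton. The rail's place and yaw vary.
- carriage (a joint): Travel of the steel carriage (72 x 90 mm, its top 45 mm above the bench) along the rail's +y, in m: 0 at the start (plunger in its hole: locked), at most 0.15. Sliding friction about 4 N. The plunger axis stands at rail x = 0, y = -0.09 m + travel. The carton needs 0.05 to 0.11 m of travel.
- plunger (a joint): Lift of the spring plunger, m: 0 = down, tip 6 mm deep in the rail. The spring pulls down with 6 N at 0, 0.3 N more per mm. 0.012 = cross pin lies in the rest notch; above 0.017 it passes over the lips beside the notch; 0.022 = hard end stop. Dropped beside the notch the pin lies at 0.017 (on a lip) or at 0.008 or less (on the collar or back in the slot): not parked.
- tee (a joint): Twist of the T-handle about the vertical plunger axis, rad: 0 at the start, positive counterclockwise from above, end stop 1.8. The rest notch lies at a twist of 0.85 to 1.45 that differs each time and is not measured: find it by feel or by eye. The pin has about 0.09 rad of play either way in it. At lifts below 0.008 the pin is in its slot and cannot turn.
- handle_grip (a point): On the plunger axis, inside the T-handle, a black bar 56 mm long (its x axis), 14 thick (its y axis), 28 mm tall; 7 mm under the bar's top, 96 mm above the bench when down. At the start the bar points along the rail's x axis, across the rail. The ring's lips end 8 mm under the bar when it is down. Grip it across the 14 mm; a lift of 19 to 20 mm clears the lips.
- handle: The T-handle with its cross pin, one piece; origin on the plunger axis at the carriage's top level when down, x along the bar.
- collar: Slotted steel collar, 24 mm square, 13.5 mm high, on top of the carriage; origin on the plunger axis. It has the cross pin's slot and the end stop. Round it is a brass ring, 50 mm across, that carries the rest notch: on each side of the axis two upright lips, 5 mm high, with an 8 mm gap between them. They reach about 0.55 rad either side of the notch. The pin is 40 mm long, along the bar.
- fence: Aluminium fence bolted to the carriage, an upright plate 150 mm long (rail x, from 26 to 176 mm), 8 thick, 75 mm high, from 6 to 81 mm above the bench; its origin is on the plunger axis 22 mm above the bench. Its working face is 60 mm from that axis towards the carton (+y).
- fence_face (a point): Point on the fence's working face; y axis square to the face, pointing to the carton.
- carton: Sealed cardboard carton of bottles, 180 x 180 x 120 mm, 4 to 5 kg, square with the rail; origin at the centre of its underside.
- carton_face (a point): Centre of the carton's face that the fence is to meet, 60 mm above the bench; its y axis points into the carton, as the rail's does.
- bottle1: Brown glass bottle, 61 mm diameter, 230 mm tall, standing; origin under its centre. Leave alone.
- bottle2: Another such bottle, standing. Leave alone.
- bottle3: Another such bottle, standing. Leave alone.
- tape_gun: Tape dispenser with a 100 mm roll, 75 mm high. Leave alone.
- tape_roll: Roll of tape lying flat, 100 mm diameter, 48 mm high. Leave alone.
- brush: Hand brush lying down. Leave alone.
- mug: White mug, 90 mm high. Leave alone.

How it is judged (in metres and radians):
On the way, in this order (a step that is already met when the one before it is completed fails the run):
1. the plunger is retracted and lies in its rest notch, the fence not yet moved up (value of joint plunger between 0.0095 and 0.0145 m and value of joint tee between 0.7 and 1.6 rad and value of joint carriage below 0.03 m), for 0.3 s.
2. the fence is brought into contact with the carton (more than 0.5 N), the plunger staying parked (value of joint plunger between 0.0095 and 0.0145 m and value of joint tee between 0.7 and 1.6 rad and contact force between fence and carton above 0.5 N), for 0.1 s.
At the end, for the whole second after the job is handed in: The plunger stays by itself in its rest notch (lift 9.5 to 14.5 mm, twist 0.7 to 1.6 rad), the fence's face is within 2.5 mm of the carton's face and still, and the carton is at rest within 6 mm of where it stood (value of joint plunger between 0.0095 and 0.0145 m and value of joint tee between 0.7 and 1.6 rad and y of fence_face in the frame of carton_face between -0.0025 and 0.0025 m and linear speed of carton below 0.01 m/s and velocity of joint carriage between -0.005 and 0.005 m/s and distance of carton from where it was at the start of the episode below 0.006 m); the robot touches nothing.
It fails at once if the plunger is forced against its end stop, slot, collar or notch ring, or snaps back (handle and its pin on the mechanism above 40 N) (contact force between handle and rail above 40 N).
It fails at once if the fence presses the carton with more than 15 N (contact force between fence and carton above 15 N).
It fails at once if the carton is shoved more than 8 mm (distance of carton from where it was at the start of the episode above 0.008 m).
It fails at once if a bystander is moved more than 20 mm (distance of any of bottle1, bottle2, bottle3, tape_gun, tape_roll, brush, mug from where it was at the start of the episode above 0.02 m).
It also fails if it takes over 58 s, if anything falls off the work surface, if the arm or the gripper's body presses on something with over 40 N, if the wrist force passes 120 N, or if a joint passes its speed limit or range.

## Working session

There is one attempt and no reset: what is moved stays moved. The work goes in short steps, Python scripts to look and compute and a shell command to move; the robot and the scene stay as the last step left them, time stands still between calls to the robot, and variables do not carry over. Pictures are saved under pics/ and viewed, at most 11 in all, crops included, and the job is handed in when it is done.

```bash
mkdir -p pics; cat > h.py <<'E'
import numpy as np, cv2
from bench import env
def snap(n,f):
    im=env.get_image(n); cv2.imwrite('pics/'+f+'.png',im['pixels'][:,:,::-1]); 
    np.savez('pics/'+f+'.npz',**{k:v for k,v in im.items()}); return im
def ray(f,u,v,z):
    im=np.load('pics/'+f+'.npz'); E=im['extrinsics']; R=E[:3,:3]; t=E[:3,3]
    d=R.T@np.array([(u-im['cx'])/im['fx'],-(v-im['cy'])/im['fy'],-1]); o=-R.T@t
    return o+d*(z-o[2])/d[2]
def proj(f,p):
    im=np.load('pics/'+f+'.npz'); E=im['extrinsics']; c=E[:3,:3]@p+E[:3,3]
    return im['cx']+im['fx']*c[0]/-c[2], im['cy']+im['fy']*c[1]/c[2]
E
python3 - <<'E'
from h import *
i=snap('top','top0'); snap('side','side0'); print(i.keys(),i['extrinsics'],i['fx'])
print(env.state(), env.grip_point_offset)
E
```

```text
dict_keys(['pixels', 'fx', 'fy', 'cx', 'cy', 'extrinsics']) [[-5.36717900e-05 -9.99998694e-01 -1.61542354e-03 -8.07606159e+00]
 [ 9.95836700e-01 -2.00702459e-04  9.11549541e-02 -5.04753499e+02]
 [-9.11551593e-02 -1.60380559e-03  9.95835410e-01 -1.80817626e+03]
 [ 0.00000000e+00  0.00000000e+00  0.00000000e+00  1.00000000e+00]] 494.74798792386457
{'time': 0.1, 'joint_pos': array([-1.33948626,  0.41790329, -0.0103071 ,  1.61408235,  0.0047098 ,
        1.11065435, -0.05296928]), 'dq': array([-0.00160962, -0.00074239,  0.00022179, -0.00020759,  0.00160382,
        0.00077288, -0.00068263]), 'joint_torque': array([ 1.53259007e-03, -8.52583909e+01,  6.40097670e-01, -4.26688421e+01,
       -4.88589867e-02,  1.64147717e-02,  1.25569927e-04]), 'ee_pos': array([168.32555192, 601.58529612, 204.90796514]), 'ee_rot': array([ 1.35959282e-01,  9.90714294e-01, -5.11311783e-04, -2.53091046e-05]), 'contact_force': array([ 0.25297542, -0.22864814,  0.08436851]), 'torque': array([-0.0109877 , -0.00462231, -0.00824597]), 'finger_force': 0.0, 'grip_width': 93.80371408315925} 18.8
```

View pics/top0.png

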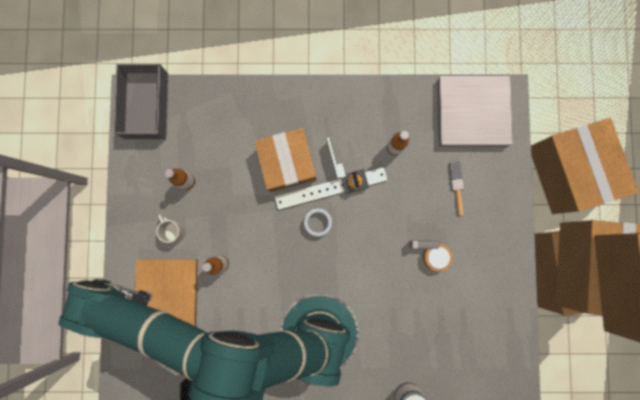

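View pics/side0.png

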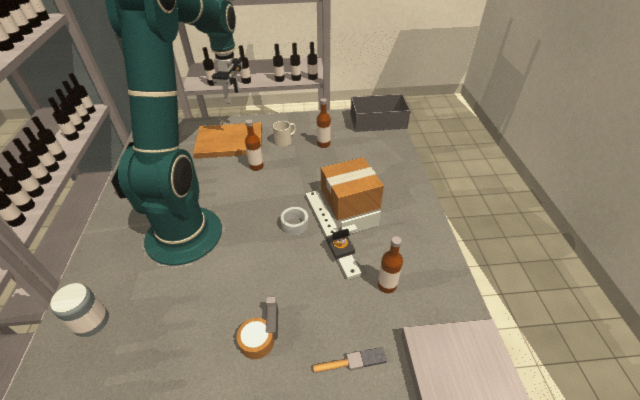

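The top view shows the rail running from about (276,202) to (386,175), the handle at (355,180) and the carton near (286,160). A bottle at (399,142) is close to the rail. I'll enlarge that area.

```bash
python3 - <<'E'
import cv2
a=cv2.imread('pics/top0.png')[120:220,250:410]; a=cv2.resize(a,None,fx=5,fy=5,interpolation=cv2.INTER_CUBIC); cv2.imwrite('pics/c1.png',a)
E
```

```text
(no output)
```

View pics/c1.png

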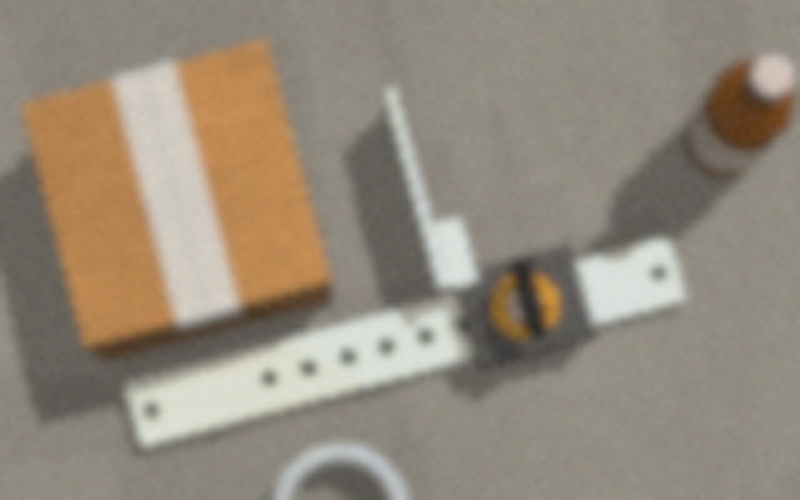

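The enlarged crop shows:
- rail end midpoints at (134,417) and (678,268)
- the bar from (518,262) to (542,337)
- the carton's top right edge from (267,42) to (328,290)
- the fence's carton-side top edge from about (385,90) to (432,285)

```bash
python3 - <<'E'
from h import *
q=lambda u,v,z: ray('top0',250+(u-2)/5,120+(v-2)/5,z)
a=q(134,417,20);b=q(678,268,20);print('rail',a,b,np.linalg.norm(a-b))
d=(a-b)/np.linalg.norm(a-b);yaw=np.arctan2(-d[0],d[1]);print('yaw',yaw)
m=(a+b)/2;ax=m-90*d;print('axis from rail',ax)
c1=q(518,262,103);c2=q(542,337,103);print('bar',c1,c2,(c1+c2)/2,np.linalg.norm(c1-c2))
k1=q(267,42,120);k2=q(328,290,120);print('carton',k1,k2,np.linalg.norm(k1-k2))
f1=q(385,90,81);f2=q(432,285,81)
for p in(f1,f2,k1,k2):print((p-ax)@d, 'y from axis; x',(p-ax)@np.array([d[1],-d[0],0]))
print('bottle',q(720,165,0))
s=env.state()
from scipy.spatial.transform import Rotation as R
M=R.from_quat(s['ee_rot']).as_matrix();print(M)
E
```

```text
rail [474.39927891 156.95401464  20.        ] [ 585.52540685 -247.10423377   20.        ] 419.0609554983564
yaw 0.26838947186942214
axis from rail [ 553.8284449  -131.85303979   20.        ]
bar [ 578.60068308 -122.73835811  103.        ] [ 524.99272743 -139.42536455  103.        ] [ 551.79670526 -131.08186133  103.        ] 56.145071844811866
carton [733.75513279  55.52735394 120.        ] [556.43605067  12.05423639 120.        ] 182.57044896684542
58.88914190164357 y from axis; x 175.37551860256022
64.19393155827792 y from axis; x 29.217049570574492
132.95926716395263 y from axis; x 223.17450178870524
138.06380206958818 y from axis; x 40.6754262859711
bottle [ 666.66571501 -282.33772566    0.        ]
[[-9.63030146e-01  2.69393582e-01 -1.89183349e-04]
 [ 2.69393634e-01  9.63029624e-01 -1.00624577e-03]
 [-8.88869822e-05 -1.02000980e-03 -9.99999476e-01]]
```

```bash
python3 -m inch '{"dp":[[0,0,-32],[0,0,-32],[0,0,-32],[0,0,-32],[0,0,0]],"turn":[[0,0,-7.65],[0,0,-7.65],[0,0,-7.65],[0,0,-7.65],[0,0,0]]}' 60 20
python3 -m inch '{"dp":[[-10,-45,0],[-10,-45,0],[-10,-45,0],[-10,-45,0],[-10,-45,0],[-10,-45,0],[-10,-45,0],[-10,-45,0]],"turn":[[0,0,0],[0,0,0],[0,0,0],[0,0,0],[0,0,0],[0,0,0],[0,0,0],[0,0,0]]}'
python3 -m inch '{"dp":[[-10,-45,0],[-10,-45,0],[-10,-45,0],[-10,-45,0],[-10,-45,0],[-10,-45,0],[-10,-40,0],[0,0,0]],"turn":[[0,0,0],[0,0,0],[0,0,0],[0,0,0],[0,0,0],[0,0,0],[0,0,0],[0,0,0]]}'
```

```text
time: 0.6
ee_pos: [168.7, 603.1, 337.6]
ee_rot: [-0.133, 0.991, 0.003, 0.001]
contact_force: [-1.0, 0.0, -0.7]
grip_width: 60.8
finger_force: 0.0
time: 1.4
ee_pos: [339.0, 272.8, 333.0]
ee_rot: [-0.13, 0.992, -0.0, -0.0]
contact_force: [0.8, 0.2, 0.0]
grip_width: 59.8
finger_force: 0.0
time: 2.2
ee_pos: [487.4, -11.4, 332.9]
ee_rot: [-0.127, 0.992, -0.001, -0.0]
contact_force: [-0.8, 1.0, 0.4]
grip_width: 59.8
finger_force: 0.0
```

```bash
python3 -m inch '{"dp":[[-11,-44,0],[-11,-44,0],[-11,-44,0],[0,0,45],[0,0,45],[0,0,40],[0,0,0],[0,0,0]],"turn":[[0,0,0],[0,0,0],[0,0,0],[0,0,0],[0,0,0],[0,0,0],[0,0,0],[0,0,0]]}'
python3 - <<'E'
from h import *
snap('wrist','w1')
E
```

```text
time: 3.0
ee_pos: [552.4, -125.5, 204.2]
ee_rot: [-0.13, 0.992, -0.0, -0.0]
contact_force: [0.3, -0.5, 0.9]
grip_width: 60.0
finger_force: 0.0
```

View pics/w1.png

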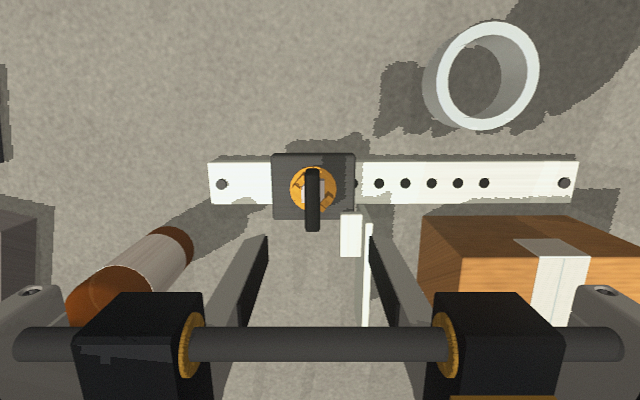

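The wrist view shows the bar around (312,168–231), rail end screws at (222,184) and (565,183), and the fence and carton at lower right. I'll enlarge the handle.

```bash
python3 - <<'E'
import cv2
a=cv2.imread('pics/w1.png')[145:245,260:380]; a=cv2.resize(a,None,fx=6,fy=6,interpolation=cv2.INTER_CUBIC); cv2.imwrite('pics/c2.png',cv2.convertScaleAbs(a,alpha=1.5,beta=25))
from h import *
a=ray('w1',222,184,20);b=ray('w1',565,183,20);print(a,b,np.linalg.norm(a-b),np.arctan2(-(b-a)[0],(b-a)[1]))
ed=(b-a)/np.linalg.norm(b-a);m=(a+b)/2;print('axis',m-90*ed)
E
```

```text
[ 583.07379548 -232.06659188   20.        ] [480.965225   147.59246307  20.        ] 393.15029972252904 0.26273112128015025
axis [ 555.39421286 -129.1486475    20.        ]
```

View pics/c2.png

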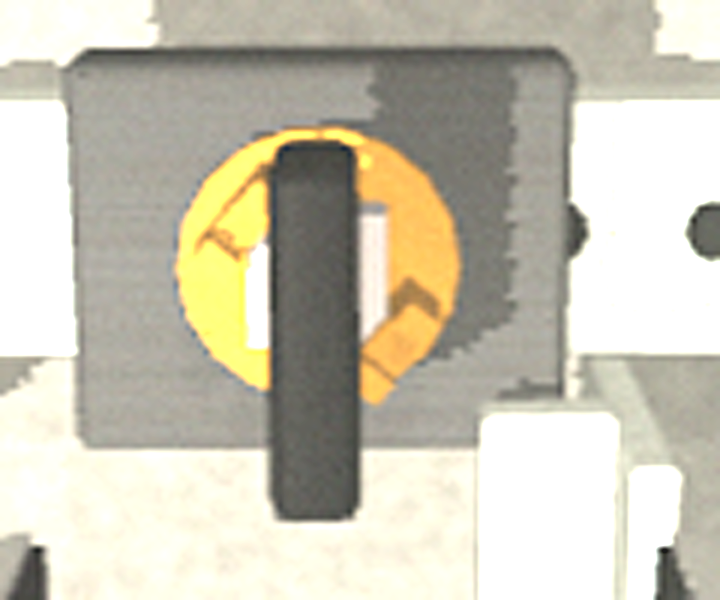

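The top face of the bar centres at crop (314,351), which is pixel (312.2,203.2). A ring lip is visible at lower right, from crop (362,360) to (435,290), and another at upper left. I'll rectify the ring at lip height to read the notch angle.

```bash
python3 - <<'E'
from h import *
p=ray('w1',312.2,203.2,103);print('handle axis',p)
e1=ray('w1',312.2,145+182/6,103);e2=ray('w1',312.2,145+520/6,103);print(np.linalg.norm(e1-e2))
v=e2-e1;print('bar yaw',np.arctan2(v[1],v[0]))
yaw=0.26;X=np.array([np.cos(yaw),np.sin(yaw),0]);Y=np.array([-X[1],X[0],0])
s=env.state();print(s['ee_pos'])
# rectified: image right = +Y?, up=X : view with X up, Y left
c=p.copy();c[2]=67
src=[];dst=[]
for a,b in[(-30,-30),(30,-30),(30,30),(-30,30)]:
    src.append(proj('w1',c+a*X+b*Y));dst.append((300-10*b,300-10*a))
H=cv2.getPerspectiveTransform(np.float32(src),np.float32(dst))
o=cv2.warpPerspective(cv2.imread('pics/w1.png'),H,(600,600),flags=cv2.INTER_CUBIC)
o=cv2.convertScaleAbs(o,alpha=1.4,beta=20)
for t in np.arange(0.0,2.0,.2):
    for sg in(1,-1):
        d=np.array([-np.sin(t),-np.cos(t)])*sg
        cv2.line(o,tuple((300+d*255).astype(int).tolist()),tuple((300+d*285).astype(int).tolist()),(255,0,0),1)
        cv2.putText(o,f'{t:.1f}',tuple((290+d*275).astype(int).tolist()),0,.4,(0,0,255),1)
cv2.imwrite('pics/r1.png',o)
E
```

```text
handle axis [ 554.86542248 -131.00217342  103.        ]
52.919492788048935
bar yaw 0.2548382360769032
[ 553.06797076 -125.67238029  205.27766517]
```

View pics/r1.png

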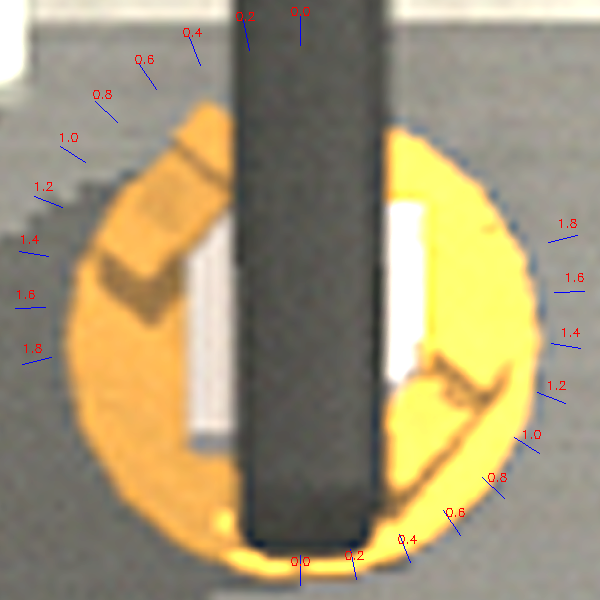

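```bash
python3 - <<'E'
from h import *
im=np.load('pics/w1.npz');E=im['extrinsics'];R=E[:3,:3];print('cam',-R.T@E[:3,3],'look',-R[2],im['fx'])
E
```

```text
cam [ 474.12443994 -147.03208375  384.16234926] look [ 0.26603953  0.07029846 -0.96139539] 325.219671082524
```

```bash
python3 -m inch '{"dp":[[-37,0,0],[-38,0,0],[0,0,45],[0,0,40],[0,0,0],[0,0,0]],"turn":[[0,0,0],[0,0,0],[0,0,0],[0,0,0],[0,0,0],[0,0,0]]}'
python3 - <<'E'
from h import *
snap('wrist','w2')
s=env.state();print(s['ee_pos'])
p=np.array([554.5,-130.5,67]);u,v=map(int,proj('w2',p));print(u,v)
a=cv2.imread('pics/w2.png')[v-50:v+50,u-60:u+60]; print(u-60,v-50)
a=cv2.resize(a,None,fx=6,fy=6,interpolation=cv2.INTER_CUBIC); cv2.imwrite('pics/c3.png',cv2.convertScaleAbs(a,alpha=1.0,beta=15))
E
```

```text
time: 3.65
ee_pos: [625.8, -106.5, 121.0]
ee_rot: [-0.13, 0.991, -0.0, 0.001]
contact_force: [-0.3, 0.7, 0.2]
grip_width: 59.9
finger_force: 0.0
[ 626.24729339 -106.62439743  121.7303734 ]
312 117
252 67
```

View pics/c3.png

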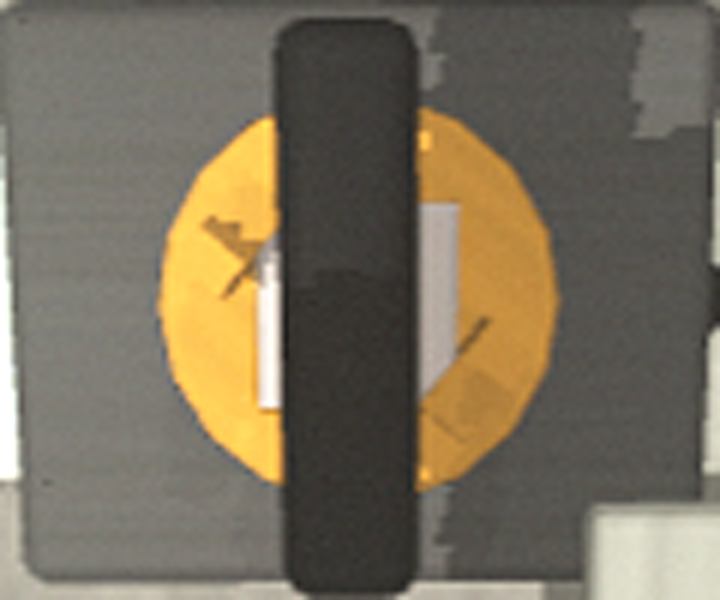

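The view is now nearly overhead. The ring centres at crop (360,298). The lower-right gap shows radial lines from (425,405) to (465,440) and an inner chord from (425,400) to (490,318), which puts the notch at about 0.90 rad from the bar. The top of the bar runs from (347,20) to (350,592).

```bash
python3 - <<'E'
from h import *
a=ray('w2',252+345/6,67+22/6,103);b=ray('w2',252+350/6,67+590/6,103);print(a,b,np.linalg.norm(a-b),np.arctan2((b-a)[1],(b-a)[0]),(a+b)/2)
print(ray('w2',252+360/6,67+298/6,60))
from scipy.spatial.transform import Rotation as R
s=env.state();M=R.from_quat(s['ee_rot']).as_matrix()
print(M.T@(np.array([554.6,-130.5,77.5])-s['ee_pos']),np.arctan2(-M[0,1],M[1,1]))
E
```

```text
[ 528.96516917 -137.96932792  103.        ] [ 581.25121741 -123.93054897  103.        ] 54.13795484220382 0.26231278140999736 [ 555.10819329 -130.94993844  103.        ]
[ 554.32956855 -130.71406875   60.        ]
[75.52437815 -4.5097617  43.99358286] 0.26116388532575047
```

```bash
python3 -m inch '{"dp":[[0,0,-15],[38,-2.3,0],[37.5,-2.2,0],[0,0,20],[0,0,20],[0,0,19],[0,0,0],[0,0,0]],"turn":[[0,0,0],[0,0,0],[0,0,0],[0,0,0],[0,0,0],[0,0,0],[0,0,0],[0,0,0]]}' 60 20
python3 -m inch '{"dp":[[0,0,0],[0,0,0],[0,0,0],[0,0,0]],"turn":[[0,0,0],[0,0,0],[0,0,0],[0,0,0]]}' 24 20
python3 -m inch '{"dp":[[0,0,0],[0,0,0],[0,0,0],[0,0,0],[0,0,0],[0,0,0]],"turn":[[0,0,0],[0,0,0],[0,0,0],[0,0,0],[0,0,0],[0,0,0]]}' 8 30
```

```text
time: 4.5
ee_pos: [554.0, -130.4, 76.7]
ee_rot: [-0.13, 0.991, -0.0, 0.001]
contact_force: [-0.2, -0.6, 0.4]
grip_width: 59.9
finger_force: 0.0
time: 4.9
ee_pos: [553.2, -130.1, 74.9]
ee_rot: [-0.13, 0.991, -0.0, 0.0]
contact_force: [-0.3, -0.2, -0.4]
grip_width: 31.6
finger_force: 0.0
time: 5.5
ee_pos: [553.1, -130.3, 74.6]
ee_rot: [-0.13, 0.991, -0.0, 0.0]
contact_force: [0.5, -2.5, 0.4]
grip_width: 14.1
finger_force: 30.0
```

```bash
python3 -m inch '{"dp":[[0,0,-4],[0,0,-4],[0,0,-4],[0,0,-3],[0,0,-2],[0,0,0],[0,0,0]],"turn":[[0,0,0],[0,0,0],[0,0,0],[0,0,0],[0,0,0],[0,0,0],[0,0,0]]}' 8 40
```

```text
time: 6.2
ee_pos: [552.9, -130.1, 91.4]
ee_rot: [-0.13, 0.991, -0.0, -0.0]
contact_force: [3.5, -3.0, -11.9]
grip_width: 13.5
finger_force: 40.0
```

```bash
python3 -m inch '{"dp":[[0,0,-1.5],[0,0,-1.2],[0,0,0],[0,0,0]],"turn":[[0,0,0],[0,0,0],[0,0,0],[0,0,0]]}'
python3 -m inch '{"dp":[[0,0,0],[0,0,0],[0,0,0],[0,0,0],[0,0,0],[0,0,0],[0,0,0]],"turn":[[0,0,-5],[0,0,-5],[0,0,-5],[0,0,-5],[0,0,-5],[0,0,0],[0,0,0]]}'
```

```text
time: 6.6
ee_pos: [552.9, -130.1, 94.1]
ee_rot: [-0.13, 0.991, 0.0, -0.0]
contact_force: [3.5, -2.0, -12.7]
grip_width: 13.9
finger_force: 40.0
time: 7.3
ee_pos: [553.2, -130.2, 94.2]
ee_rot: [-0.342, 0.94, -0.0, 0.0]
contact_force: [5.6, -2.9, -13.0]
grip_width: 13.8
finger_force: 40.0
```

```bash
python3 -m inch '{"dp":[[-0.8,-0.6,0],[0,0,0],[0,0,0],[0,0,0],[0,0,0],[0,0,0],[0,0,0],[0,0,0]],"turn":[[0,0,0],[0,0,-5],[0,0,-5],[0,0,-5],[0,0,-5],[0,0,-5],[0,0,-1.6],[0,0,0]]}'
python3 - <<'E'
from h import *
snap('wrist','w3')
p=np.array([554.5,-130.5,85]);u,v=map(int,proj('w3',p));print(u,v)
a=cv2.imread('pics/w3.png')[v-50:v+50,u-60:u+60]
a=cv2.resize(a,None,fx=6,fy=6,interpolation=cv2.INTER_CUBIC); cv2.imwrite('pics/c4.png',cv2.convertScaleAbs(a,alpha=1.2,beta=15))
E
```

```text
time: 8.1
ee_pos: [553.8, -130.2, 94.0]
ee_rot: [-0.547, 0.837, 0.001, 0.0]
contact_force: [4.2, 1.9, -13.4]
grip_width: 13.7
finger_force: 40.0
316 243
```

View pics/c4.png

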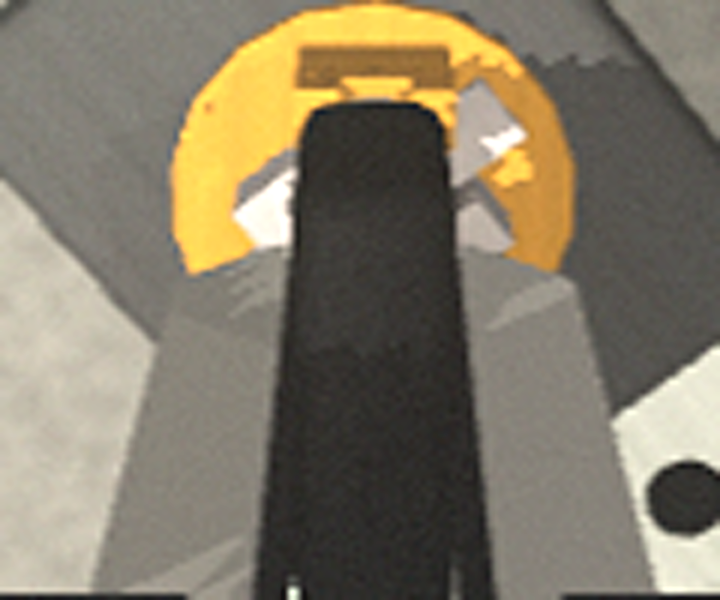

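This close view shows the lip block at crop x 295–455. Its notch gap runs from about 340 to 412, centred at 376, and the bar centres at 374, so they're aligned. Now I'll lower the plunger gently.

```bash
python3 -m inch '{"dp":[[0,0,1.5],[0,0,1.5],[0,0,1.5],[0,0,0],[0,0,0]],"turn":[[0,0,0],[0,0,0],[0,0,0],[0,0,0],[0,0,0]]}'
```

```text
time: 8.65
ee_pos: [553.9, -130.0, 89.6]
ee_rot: [-0.547, 0.837, 0.0, -0.0]
contact_force: [2.8, -0.7, -12.0]
grip_width: 13.8
finger_force: 40.0
```

```bash
python3 -m inch '{"dp":[[0,0,1],[0,0,1],[0,0,1],[0,0,0.5],[0,0,0],[0,0,0]],"turn":[[0,0,0],[0,0,0],[0,0,0],[0,0,0],[0,0,0],[0,0,0]]}'
```

```text
time: 9.25
ee_pos: [554.0, -130.1, 86.4]
ee_rot: [-0.547, 0.837, 0.0, -0.0]
contact_force: [-0.5, 0.5, -1.5]
grip_width: 13.7
finger_force: 40.0
```

Force dropped from 12 to 1.5 N at a lift of about 12 mm, so the pin is seated. Next I'll slide along the rail while holding the handle. Rail +y is (-0.782, 0.624) in tool x,y.

```bash
python3 -m inch '{"dp":[[0,0,0.3],[-1.6,1.25,0],[-3.1,2.5,0],[-3.9,3.1,0],[-3.9,3.1,0],[-3.9,3.1,0],[-3.1,2.5,0],[0,0,0]],"turn":[[0,0,0],[0,0,0],[0,0,0],[0,0,0],[0,0,0],[0,0,0],[0,0,0],[0,0,0]]}' 8 25
```

```text
time: 10.05
ee_pos: [547.5, -105.7, 86.1]
ee_rot: [-0.548, 0.837, -0.0, -0.0]
contact_force: [-2.8, -1.1, 6.4]
grip_width: 13.7
finger_force: 25.0
```

```bash
python3 -m inch '{"dp":[[-3.1,2.5,-0.3],[-3.9,3.1,0],[-3.9,3.1,0],[-3.9,3.1,0],[-3.9,3.1,0],[-3.9,3.1,0],[-3.1,2.5,0],[0,0,0]],"turn":[[0,0,0],[0,0,0],[0,0,0],[0,0,0],[0,0,0],[0,0,0],[0,0,0],[0,0,0]]}' 8 25
python3 -m inch '{"dp":[[-1.6,1.25,0],[-1.6,1.25,0],[-1.6,1.25,0],[-0.8,0.62,0],[0,0,0],[0,0,0]],"turn":[[0,0,0],[0,0,0],[0,0,0],[0,0,0],[0,0,0],[0,0,0]]}'
python3 - <<'E'
from h import *
snap('wrist','w4'); snap('side','s4'); snap('top','t4')
E
```

```text
time: 10.85
ee_pos: [538.8, -73.6, 86.2]
ee_rot: [-0.548, 0.837, 0.0, -0.0]
contact_force: [-3.4, 0.1, 4.6]
grip_width: 14.0
finger_force: 25.0
time: 11.45
ee_pos: [537.2, -67.5, 86.2]
ee_rot: [-0.547, 0.837, 0.0, -0.0]
contact_force: [-2.9, -3.5, 6.1]
grip_width: 13.7
finger_force: 25.0
```

View pics/w4.png

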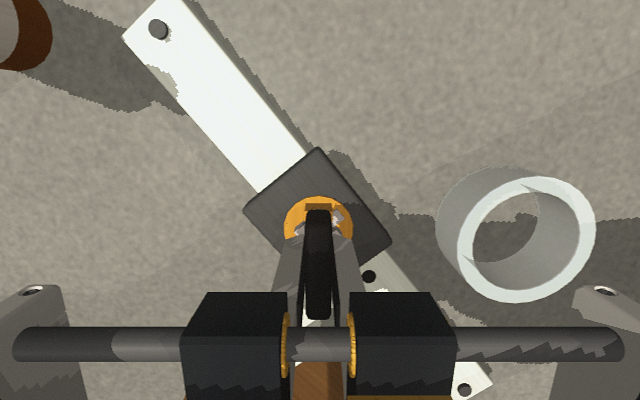

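The wrist view shows the handle still parked in the ring, with its bar end at about (318,212). The fence is hidden from here, so I'll creep forward and feel for contact.

```bash
python3 -m inch '{"dp":[[-0.8,0.62,-0.3],[-0.8,0.62,0],[-0.8,0.62,0],[0,0,0],[0,0,0]],"turn":[[0,0,0],[0,0,0],[0,0,0],[0,0,0],[0,0,0]]}'
python3 -m inch '{"dp":[[-0.8,0.62,0],[-0.8,0.62,0],[0,0,0]],"turn":[[0,0,0],[0,0,0],[0,0,0]]}'
```

```text
time: 12.1
ee_pos: [536.3, -64.4, 86.3]
ee_rot: [-0.547, 0.837, 0.0, -0.0]
contact_force: [-3.8, -3.3, 1.5]
grip_width: 13.9
finger_force: 25.0
time: 12.4
ee_pos: [535.8, -62.4, 86.3]
ee_rot: [-0.547, 0.837, 0.0, -0.0]
contact_force: [-3.7, -4.3, 0.9]
grip_width: 13.9
finger_force: 25.0
```

```bash
python3 -m inch '{"dp":[[-0.8,0.62,0],[0,0,0]],"turn":[[0,0,0],[0,0,0]]}'
python3 -m inch '{"dp":[[-0.8,0.62,0],[0,0,0]],"turn":[[0,0,0],[0,0,0]]}'
```

```text
time: 12.6
ee_pos: [535.5, -61.6, 86.3]
ee_rot: [-0.547, 0.837, 0.0, -0.0]
contact_force: [-3.7, -4.5, 1.8]
grip_width: 13.3
finger_force: 25.0
time: 12.8
ee_pos: [535.5, -61.3, 86.3]
ee_rot: [-0.547, 0.837, -0.0, -0.0]
contact_force: [-1.2, -7.8, 0.3]
grip_width: 14.0
finger_force: 25.0
```

```bash
python3 -m inch '{"dp":[[0,0,0],[0,0,0],[0,0,0]],"turn":[[0,0,0],[0,0,0],[0,0,0]]}'; python3 - <<'E'
from h import *
im=snap('side','s5')
o=[]
for f in('s4','s5'):
    a=cv2.imread(f'pics/{f}.png')[140:280,280:420]; o.append(cv2.resize(a,None,fx=2.8,fy=2.8,interpolation=cv2.INTER_CUBIC))
cv2.imwrite('pics/c5.png',np.hstack(o))
E
```

```text
time: 13.1
ee_pos: [535.5, -61.4, 86.3]
ee_rot: [-0.547, 0.837, -0.0, -0.0]
contact_force: [-1.2, -8.7, -0.9]
grip_width: 13.9
finger_force: 25.0
```

View pics/c5.png

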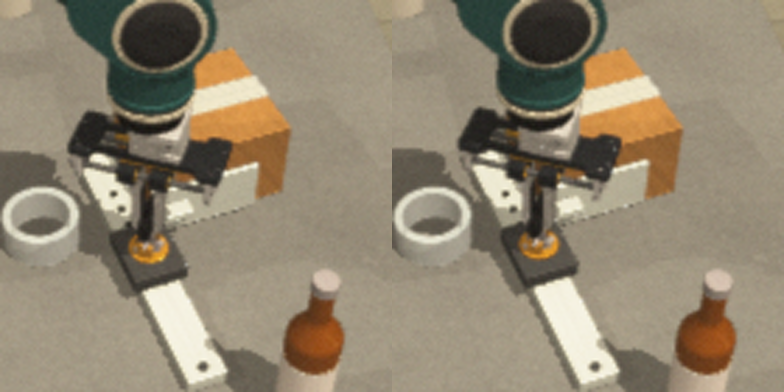

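The fence is at the carton (right panel, near (650,185)) and a contact load of about 4 N is holding. Now I'll release and retreat straight up.

```bash
python3 -m inch '{"dp":[[0,0,0],[0,0,0],[0,0,0],[0,0,0]],"turn":[[0,0,0],[0,0,0],[0,0,0],[0,0,0]]}' 40 20
python3 -m inch '{"dp":[[0,0,-5],[0,0,-15],[0,0,-30],[0,0,-40],[0,0,-40],[0,0,-40],[0,0,0],[0,0,0]],"turn":[[0,0,0],[0,0,0],[0,0,0],[0,0,0],[0,0,0],[0,0,0],[0,0,0],[0,0,0]]}'
python3 - <<'E'
from h import *
snap('wrist','w6');snap('side','s6')
p=np.array([535.9,-61.5,75]);u,v=map(int,proj('w6',p));print(u,v)
a=cv2.imread('pics/w6.png')[max(v-60,0):v+140,max(u-100,0):u+160]
cv2.imwrite('pics/c6.png',cv2.resize(a,None,fx=3,fy=3,interpolation=cv2.INTER_CUBIC))
E
```

```text
time: 13.55
ee_pos: [535.6, -60.1, 86.4]
ee_rot: [-0.548, 0.837, 0.0, 0.0]
contact_force: [-0.5, -0.0, 0.8]
grip_width: 38.8
finger_force: 0.0
time: 14.35
ee_pos: [535.8, -60.4, 257.1]
ee_rot: [-0.547, 0.837, -0.0, 0.0]
contact_force: [-0.3, -0.1, 0.0]
grip_width: 40.0
finger_force: 0.0
317 181
```

View pics/c6.png

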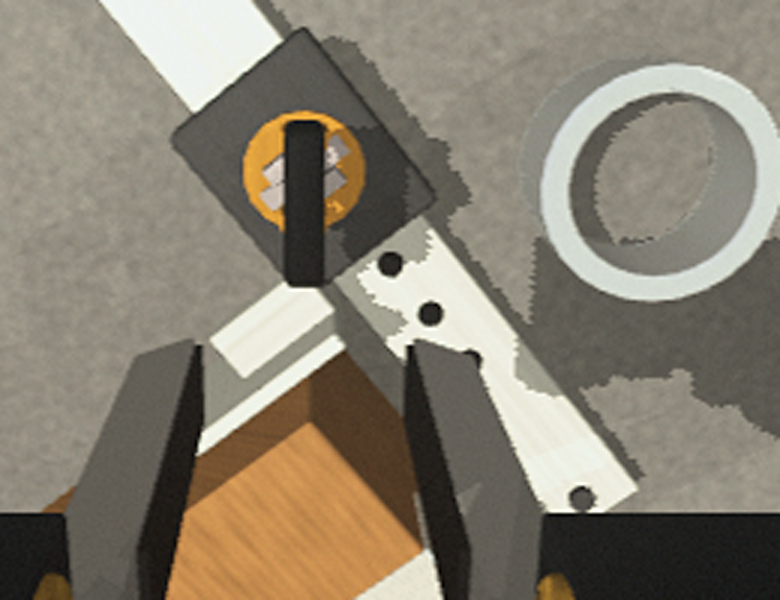

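The handle (crop (305,200)) is still twisted in its notch. The fence edge from (200,445) to (340,345) lies against the carton face, and the robot is clear.

```bash
python3 -c "
from bench import env
print(env.sign_off())"
```

```text
the job is handed in; nothing more can be done
None
```

I parked the plunger in its rest notch, slid the fence up to light contact with the carton, let go, and handed the job in at about 14.5 s; sign-off returned no verdict.

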